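# Draw out the filter plate and show it at the light panel

### The arm

A 6-joint arm with a two-finger parallel gripper is mounted at the origin on a cart in front of the work surface, level with it; the furniture and walls round the work are solid. World frame = base frame: x ahead of the robot, y to its left, z up, the work surface at z = 0. Lengths are in m, angles in rad, forces in N, time in s.
With the tool pointing down it reaches from about 0.325 to 0.9 m from the base axis. Payload 6.1 kg.
Tool frame: the origin (TCP) lies midway between the tips of the shut fingers; the grasp point (between the pads) lies 19 mm behind it; x points along the fingers, y is the direction in which the jaws open and shut, and the axes are right-handed (so a half turn about x gives the same grasp; the last joint's range is limited). The gripper opens to 85 mm and grips with 20 to 120 N. Pads are 22 mm wide; open, the fingers measure 114 mm over their backs; the gripper's body (76 mm by 85 mm) begins 54 mm behind the grasp point. The pads swing forward as they close: fully open they stand 13 mm farther back than shut.
Start: joints at [1.146, 0.22, 1.526, -0, 1.395, -0.126], TCP at [0.184, 0.597, 0.231] pointing down, gripper open.
Joint ranges: [-2.98, 2.98], [-0.91, 2.08], [0.09, 2.57], [-1.24, 4.39], [0.2, 2.65], [-2.68, 2.68]. Speed limits (rad/s): [2.57, 2.57, 3.01, 3.14, 3.14, 3.14].

### API

Orientations are given as [roll, pitch, yaw] about the fixed x, y, z axes, in that order (R = Rz(yaw) Ry(pitch) Rx(roll)).
In Python, from plant import movep, move_l, set_joints, gripper_to, hold, inverse_kinematics, observe, get_image, get_calibration, Unreachable, job_done gives the robot as it stands. Calls block until the motion is done:
- movep(position, orientation): joint-space move of the TCP to a pose.
- move_l(position, feed=0.15, rotation=None, max_force=None): straight line of the TCP; rotation=None keeps the orientation; feed is the mean speed in m/s. With max_force (N) it stops when the force on the tool has changed by that much, and returns True; else False.
- set_joints(angles): joint-space move.
- gripper_to(opening, f_grip=None): finger opening in m; f_grip is the grip in N (None keeps the last); returns when the fingers have stopped.
- hold(seconds).
- inverse_kinematics(position, orientation): joint angles nearest the present ones, or None.
- observe(): the state.
- get_image(name): name is "side" or "top" or "wrist"; returns (picture, depth): 400x640x3 uint8, red, green, blue; 400x640 float32, m along the optical axis (not along the pixel's ray), 0 where there is no reading.
- get_calibration(name): a dict with "intrinsics" (3x3 intrinsics, pixels), "world_from_camera" (4x4, takes a point from camera to world coordinates). Camera axes: x right, y down, z forward; pixel columns grow to the right and rows downward; lengths in m; the calibration is good to about 2 mm. A picture is of the moment at which its call begins: read the wrist's pose just before it. get_calibration takes no time and is no camera call; for the wrist camera it gives the pose at the moment of the call.
A pose or a line that the arm cannot do raises Unreachable and nothing moves.
- job_done(): hands the job in, once; it reports no verdict.
The state is a dict: "time_s": time; "q": joint angles; "joint_velocities": joint speeds; "joint_torque": joint torques, N m; "eef_pos": TCP position; "tcp_rot": TCP orientation; "ft_force": force on the tool from outside, world axes, zero at the start; "torque": the same for the moment, N m; "opening": finger opening in m.
Only numpy, scipy, OpenCV 4.12 (cv2) and the standard library are available. Lean on these libraries where they do the work, as an engineer would, in place of code of your own. Each camera call takes 0.05 s, during which the arm holds its last target.

### The job

A red-handled paint brush was left lying on the cover flap of the small blue air-filter box: first lay it across the two notches of the wooden brush rest. Then swing the flap right up by its orange tab, draw the filter plate out by its orange pull tab and hold it up in front of the lit face of the light panel to check it for dirt: upright, its mesh face parallel to the panel, centred on the lit square, about 6 cm in front of it and not touching it. Finish there, still holding the plate in the gripper, and leave the other things on the bench undisturbed.

Things in the scene. Friction and masses are not known exactly. Their poses are not given: they have to be found in the camera images.
- filter_box: fixed blue box, open top under the flap, 130 (x) x 124 (y) x 108 mm high, walls 6 mm; origin under its centre on the worktop, x axis towards the hinge side, front louvres at -x. Inside, the filter plate stands upright on the floor (8 mm up) in two side channels that guide its edges up to 50 mm above the worktop (1.5 mm play in x, 2 mm in y). A black hose stub (radius 26 mm) projects 18 mm from the +x side.
- flap (a joint): white cover flap on the filter box, 130 x 124 x 6 mm, hinge along the box's y axis at its top +x edge; 0 = shut and lying on the rim (top at 114 mm), grows as it opens upward, 1.57 = upright, stop at 1.8. A friction hinge of 0.2 N m: it stays at whatever angle it is left (about 2 N at the tab to move).
- flap_hinge (a point): middle of the flap's hinge axis: at box x = +65 mm, y = 0, z = 108 mm; y axis along the hinge.
- flap_tab (a point): point on the orange tab that sticks out 36 mm beyond the flap's free edge (to the box's -x when shut); the tab is 18 mm wide along the hinge axis and 10 mm thick. The point lies in the tab's middle thickness, 26 mm beyond the free edge and 156 mm from the hinge axis (3 mm off the hinge plane). Pinched across its 18 mm width, the tab can turn between the pads as the flap swings.
- filter: filter plate, loose, about 0.07 kg: white frame 12 thick (x) x 60 wide (y) x 62 mm high, grey pleated mesh alike on both faces (faces look along +x and -x), and an orange pull tab on top, 12 thick (x) x 20 wide (y), reaching from 62 to 92 mm height. Origin under its centre, z up. Either face may be shown to the panel.
- filter_mesh (a point): centre of the filter plate's mesh, 31 mm above its origin.
- filter_tab (a point): middle of the filter plate's pull tab, 78 mm above its origin; in the box this is 86 mm above the worktop, the tab's top 100 mm (8 mm below the box rim). Beside the tab the frame's shoulders lie 16 mm below this point; the space beside the tab is free for 45 mm either way along y.
- light_panel: fixed black upright light panel, 150 wide (y) x 12 thick, top at 165 mm, on a 70 x 110 x 10 mm foot that reaches 15 mm out in front of it; origin on the worktop under its front face, which looks along its -x axis.
- panel_face (a point): centre of the lit white square (116 x 116 mm) on the panel's front, 92 mm above the worktop; -x axis points out of the face.
- brush_rest: fixed wooden brush rest, base 60 (x) x 90 (y) x 8 mm; two posts 10 mm thick at y = -30 and +30 mm, each with an upward-open notch, floor at 50 mm height and 20 mm wide, widening to about 29 mm at 64 mm height; a brush lies in both notches along y, either way round. Origin under its centre on the worktop.
- rest_seat (a point): where point brush_grip should come when the brush lies in the rest: midway between the posts, 55 mm above the worktop.
- paint_brush: slim red-handled paint brush, 157 mm long along its y axis (bristles at -y), 10 mm thick and wide, 0.016 kg, lying at first flat on the flap, flat-sided enough not to roll. Origin under its middle.
- brush_grip (a point): balance point on the brush handle, 18 mm from its middle towards the handle end (+y), 5 mm above its underside; the solid stem reaches 60 mm either way from here.
- petri: bystander: glass petri dish with lid, 69 mm across, 17 mm high; origin under its centre.
- cream_pot: bystander: cream pot with tan lid, 65 mm across, 29 mm high; origin under its centre.
- loupe: bystander: folded metal loupe, 27 x 42 x 13 mm; origin under its centre.
- steel_cup: bystander: small steel cup with knobbed lid, 37 mm across, 37 mm high; origin under its centre.
Things that resemble listed ones, but are neither listed nor needed, are in the scene too. There is more than one size of the paint_brush; the one meant has the size given above.

How it is judged:
By the outcome, as a careful person would: the job done as asked, in the order asked, and still so for the second after the job is handed in, while the arm keeps its last pose, push and grip.
It also fails if it takes over 72 s, if anything falls off the work surface, if the arm or the gripper's body presses on something with over 40 N, if the wrist force passes 120 N, or if a joint passes its speed limit or range.

## Working session

There is one attempt and no reset: what is moved stays moved. The work goes in short steps, each a Python script; the robot and the scene stay as the last script left them, time stands still between calls to the robot, and variables do not carry over. Pictures are saved under pics/ and viewed, and the job is handed in when it is done.

```bash
ls; mkdir -p pics
python3 - <<'E'
from plant import *
import cv2,numpy as np
for n in("top","side","wrist"):
    c=get_calibration(n);im,d=get_image(n)
    np.savez(f"pics/{n}0.npz",im=im,d=d,K=c["intrinsics"],T=c["world_from_camera"])
    cv2.imwrite(f"pics/{n}0.png",im[:,:,::-1])
    print(n,np.round(c["intrinsics"],1).tolist(),np.round(c["world_from_camera"],3).tolist())
print(observe()["time_s"])
E
```

```text
pics
top [[399.9, 0.0, 309.2], [0.0, 399.9, 202.1], [0.0, 0.0, 1.0]] [[-0.004, -0.998, 0.058, 0.477], [-1.0, 0.003, -0.011, -0.134], [0.01, -0.058, -0.998, 1.217], [0.0, 0.0, 0.0, 1.0]]
side [[419.8, 0.0, 316.7], [0.0, 419.8, 206.2], [0.0, 0.0, 1.0]] [[0.939, -0.195, 0.283, 0.258], [-0.344, -0.53, 0.775, -0.935], [-0.001, -0.825, -0.565, 0.664], [0.0, 0.0, 0.0, 1.0]]
wrist [[289.8, 0.0, 321.4], [0.0, 289.8, 199.3], [0.0, 0.0, 1.0]] [[0.294, 0.916, 0.274, 0.114], [0.956, -0.281, -0.086, 0.62], [-0.002, 0.287, -0.958, 0.373], [0.0, 0.0, 0.0, 1.0]]
0.15
```

View pics/top0.png

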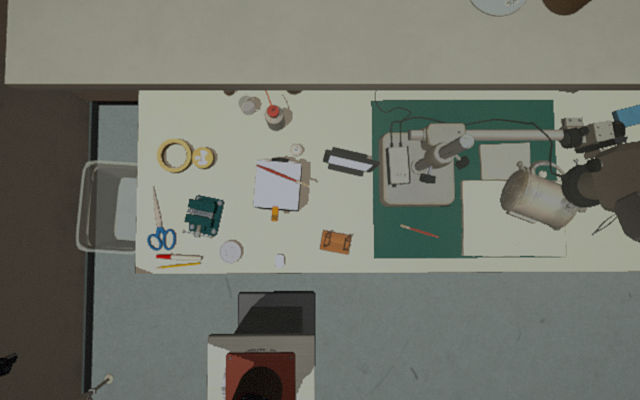

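View pics/side0.png

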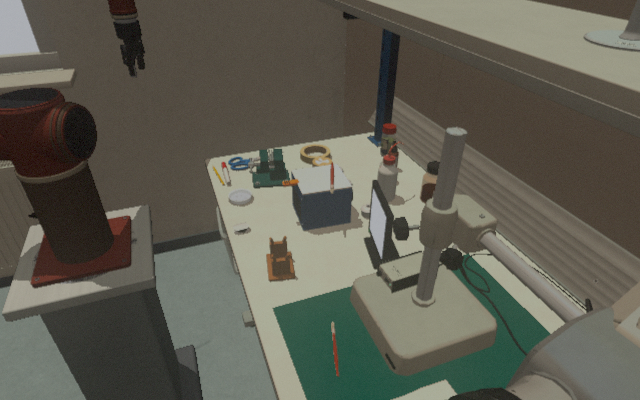

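View pics/wrist0.png

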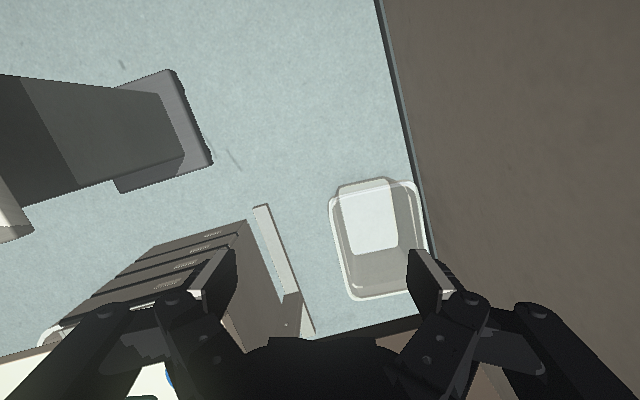

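Run:
```python
import cv2,numpy as np
im=cv2.imread("pics/top0.png")
cv2.imwrite("pics/topz.png",cv2.resize(im[80:280,210:410],(800,800),interpolation=cv2.INTER_CUBIC)[:600])
cv2.imwrite("pics/topz2.png",cv2.resize(im[140:280,130:330],(800,560),interpolation=cv2.INTER_CUBIC))
im=cv2.imread("pics/side0.png")
cv2.imwrite("pics/sidez.png",cv2.resize(im[130:290,210:410],(750,600),interpolation=cv2.INTER_CUBIC))
```

```text
(no output)
```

View pics/topz.png

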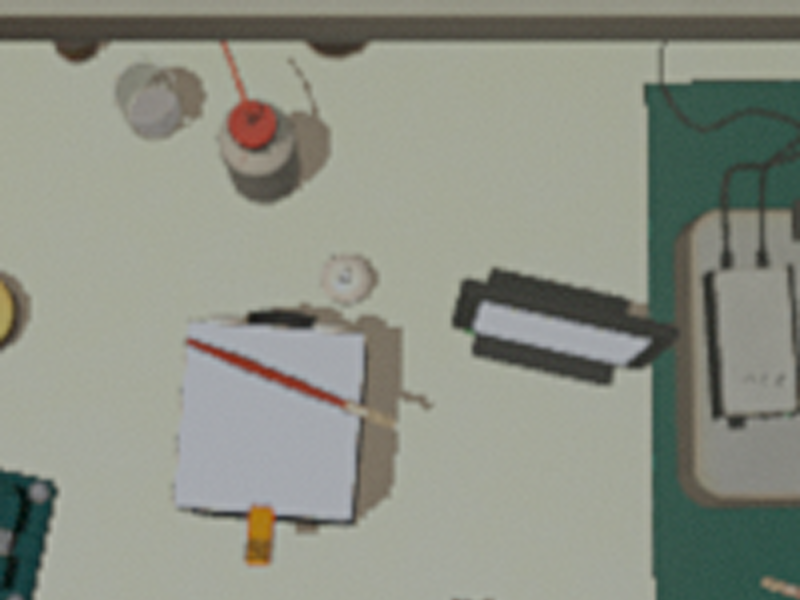

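View pics/sidez.png

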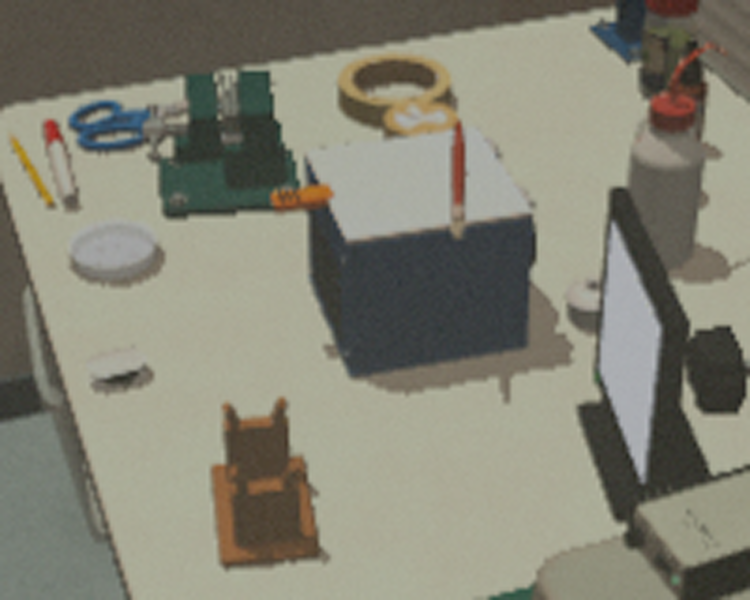

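```bash
cat > h.py <<'E'
import numpy as np,cv2
def load(n):
    z=np.load(f"pics/{n}.npz");return z["im"],z["d"],z["K"],z["T"]
def cloud(d,K,T):
    v,u=np.mgrid[0:d.shape[0],0:d.shape[1]]
    p=np.stack([(u-K[0,2])/K[0,0]*d,(v-K[1,2])/K[1,1]*d,d],-1)
    return p@T[:3,:3].T+T[:3,3]
def ray(uv,z,K,T):
    uv=np.atleast_2d(np.asarray(uv,float))
    r=np.c_[(uv[:,0]-K[0,2])/K[0,0],(uv[:,1]-K[1,2])/K[1,1],np.ones(len(uv))]@T[:3,:3].T
    return T[:3,3]+r*((z-T[2,3])/r[:,2])[:,None]
def proj(P,K,T):
    p=(np.atleast_2d(P)-T[:3,3])@T[:3,:3]
    return np.c_[p[:,0]/p[:,2]*K[0,0]+K[0,2],p[:,1]/p[:,2]*K[1,1]+K[1,2]]
def rect(pts):
    (c,s,a)=cv2.minAreaRect(np.asarray(pts,np.float32)); return np.round(c,4),np.round(s,4),round(a,2)
E
python3 - <<'E'
from h import *
im,d,K,T=load("top0");P=cloud(d,K,T)
hsv=cv2.cvtColor(im,cv2.COLOR_RGB2HSV)
def win(u0,u1,v0,v1):
    m=np.zeros(d.shape,bool);m[v0:v1,u0:u1]=1;return m
Z=P[...,2]
print("table z",np.median(Z[win(310,330,200,225)]))
w=win(245,325,150,228)
# flap white by mask: z 0.1..0.13
m=w&(Z>0.1)&(Z<0.13)&~((hsv[...,1]>150))
print("flap z",np.median(Z[m]),m.sum())
mm=m.astype(np.uint8);
ys,xs=np.nonzero(m); pw=ray(np.c_[xs,ys],0.114,K,T)[:,:2]
print("flap rect",rect(pw)); print(cv2.boxPoints(cv2.minAreaRect(pw.astype(np.float32))))
# tab
t=w&(hsv[...,0]>10)&(hsv[...,0]<25)&(hsv[...,1]>170)&(Z>.08);ys,xs=np.nonzero(t);print("tab",len(xs),rect(ray(np.c_[xs,ys],0.114,K,T)[:,:2]),ray([[xs.mean(),ys.mean()]],.114,K,T))
# brush red
r=w&((hsv[...,0]<9)|(hsv[...,0]>172))&(hsv[...,1]>110);ys,xs=np.nonzero(r);q=ray(np.c_[xs,ys],.122,K,T)[:,:2];print("red",len(xs),rect(q),q[xs.argmin()],q[xs.argmax()])
l=cv2.fitLine(q.astype(np.float32),cv2.DIST_L2,0,.01,.01).ravel();print("line",l,np.degrees(np.arctan2(l[1],l[0])))
print(ray([[210+395/4,80+425/4],[210+187/4,80+341/4]],.119,K,T))
# rest
r=win(312,360,225,260)&(hsv[...,0]<20)&(hsv[...,1]>110);ys,xs=np.nonzero(r)
for z0 in (0.008,):
  q=ray(np.c_[xs,ys],z0,K,T)[:,:2];print("rest",len(xs),rect(q))
print("rest z pct",np.percentile(Z[r],[5,50,95,99]))
hi=r&(Z>.03);ys,xs=np.nonzero(hi);print(rect(P[hi][:,:2]),len(xs))
lo=r&(Z<.02);print(rect(P[lo][:,:2]),lo.sum())
# panel
w=win(318,382,140,182)
top=w&(Z>.15)&(Z<.2);print("ptop",top.sum(),rect(P[top][:,:2]),np.median(Z[top]))
b=w&(im.min(-1)>150)&(Z>.03)&(Z<.16);print("lit",b.sum());q=P[b];c=q.mean(0);print(c,np.linalg.svd(q-c,full_matrices=False)[2][2])
E
python3 - <<'E'
import cv2,numpy as np
im=cv2.imread("pics/top0.png")
cv2.imwrite("pics/restz.png",cv2.resize(im[135:265,300:390],(540,600)[::1],interpolation=cv2.INTER_CUBIC))
E
```

```text
table z 0.00041478687431972805
flap z 0.11435472874399122 2107
flap rect (array([ 0.5786, -0.0906]), array([0.1742, 0.2053]), 3.66)
[[ 0.48511782  0.00621696]
 [ 0.49822775 -0.19863531]
 [ 0.672081   -0.18750927]
 [ 0.6589711   0.017343  ]]
tab 74 (array([ 0.5098, -0.0501]), array([0.0359, 0.0138]), 0.04) [[ 0.51020316 -0.04972665  0.114     ]]
red 75 (array([ 0.622 , -0.0551]), array([0.1136, 0.0055]), 67.12) [ 0.64328786 -0.00242757] [ 0.60150667 -0.10692819]
line [ 0.38201898  0.92415446  0.62144357 -0.05642283] 67.5412
[[ 0.58443658 -0.14469988  0.119     ]
 [ 0.64304946 -0.00137989  0.119     ]]
rest 529 (array([ 0.427 , -0.2245]), array([0.0861, 0.0564]), 79.49)
rest z pct [0.00465821 0.00922103 0.0615742  0.06586875]
(array([ 0.4354, -0.1942]), array([0.1391, 0.0455]), 73.22) 111
(array([ 0.427 , -0.2244]), array([0.0856, 0.0565]), 79.08) 411
ptop 305 (array([ 0.6562, -0.2606]), array([0.1498, 0.0139]), 76.9) 0.16354369245825962
lit 253
[ 0.65066111 -0.25726     0.10421272] [-0.97400544  0.22652122  0.00124361]
```

View pics/restz.png

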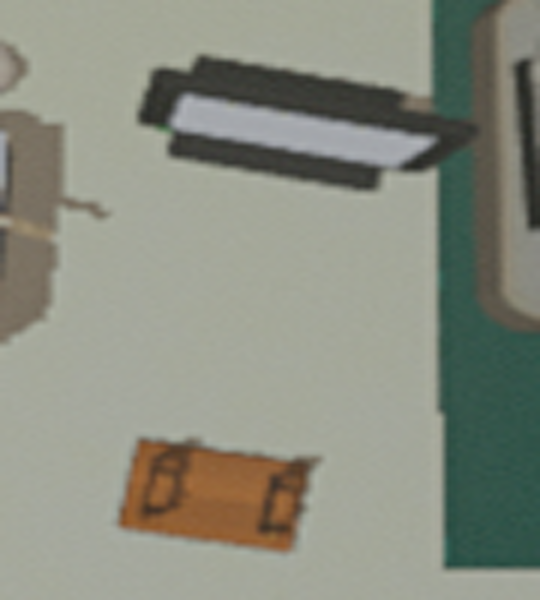

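Run:
```python
from h import *
from plant import *
im,d,K,T=load("top0");P=cloud(d,K,T);Z=P[...,2]
hsv=cv2.cvtColor(im,cv2.COLOR_RGB2HSV)
w=np.zeros(d.shape,bool);w[150:216,245:308]=1
m=w&(Z>0.1)&(Z<0.128)&~((hsv[...,0]>10)&(hsv[...,0]<25)&(hsv[...,1]>170))
m=cv2.morphologyEx(m.astype(np.uint8),cv2.MORPH_OPEN,np.ones((5,5)))
ys,xs=np.nonzero(m);pw=ray(np.c_[xs,ys],.114,K,T)[:,:2]
print("flap",rect(pw),len(xs)); print(np.round(cv2.boxPoints(cv2.minAreaRect(pw.astype(np.float32))),4),pw.mean(0))
# shelf, heights around
for v in (20,60,82,88): print(v,np.round(P[v,280],3),np.round(P[v,350],3))
# side
im,d,K,T=load("side0");P=cloud(d,K,T);Z=P[...,2]
hsv=cv2.cvtColor(im,cv2.COLOR_RGB2HSV)
w=np.zeros(d.shape,bool);w[150:235,285:360]=1
m=w&(abs(Z-.114)<.006)&(hsv[...,1]<60);
m=cv2.morphologyEx(m.astype(np.uint8),cv2.MORPH_OPEN,np.ones((3,3)))
ys,xs=np.nonzero(m);pw=ray(np.c_[xs,ys],.114,K,T)[:,:2]
print("side flap",rect(pw));print(np.round(cv2.boxPoints(cv2.minAreaRect(pw.astype(np.float32))),4))
w[:]=0;w[175:190,278:300]=1
t=w&(hsv[...,0]>5)&(hsv[...,0]<25)&(hsv[...,1]>150);print("side tab",t.sum(),P[t].mean(0))
w[:]=0;w[185:270,365:395]=1
b=w&(im.min(-1)>120)&(Z>.02)&(P[...,0]>.55)&(P[...,0]<.75)
q=P[b];c=q.mean(0);n=np.linalg.svd(q-c,full_matrices=False)[2][2];print("lit",b.sum(),c,n,np.percentile(q,[2,98],axis=0))
w[:]=0;w[230:285,260:300]=1
r=w&(hsv[...,0]<20)&(hsv[...,1]>110)&(Z>.05);print("rest hi",r.sum(),rect(P[r][:,:2]),np.percentile(Z[r],[50,98]))
o=observe();print(o["eef_pos"],o["tcp_rot"],o["opening"])
```

```text
flap (array([ 0.5912, -0.0578]), array([0.1239, 0.1354]), 85.49) 2101
[[ 0.5188 -0.1142]
 [ 0.6539 -0.1249]
 [ 0.6636 -0.0014]
 [ 0.5286  0.0093]] [ 0.58971458 -0.05756016]
20 [ 0.847 -0.09   0.515] [ 0.847 -0.217  0.514]
60 [ 0.773 -0.09   0.516] [ 0.774 -0.216  0.513]
82 [ 0.732 -0.09   0.517] [ 0.732 -0.215  0.517]
88 [ 0.73  -0.089  0.493] [ 0.73  -0.218  0.493]
side flap (array([ 0.5874, -0.0639]), array([0.1256, 0.1311]), 86.17)
[[ 0.5178 -0.1222]
 [ 0.6486 -0.131 ]
 [ 0.657  -0.0056]
 [ 0.5262  0.0031]]
side tab 51 [ 0.50437224 -0.07020081  0.12320857]
lit 758 [ 0.64728665 -0.27197651  0.09036801] [-0.96027224  0.27841563 -0.01902554] [[ 0.603693   -0.39485178  0.0249766 ]
 [ 0.70179988 -0.11270523  0.14728655]]
rest hi 28 (array([ 0.4258, -0.2257]), array([0.0691, 0.0377]), 79.06) [0.05993008 0.06250596]
[0.18378741 0.59686354 0.23043721] [-1.70059723  1.56924267 -1.99943786] 0.08519003723432812
```

Run:
```python
from plant import *
import numpy as np
P=np.pi/2
for nm,p,y in [("brush",[.6205,-.0564,.2],67.6),("brush",[.6205,-.0564,.2],67.6-180),("brush",[.6205,-.0564,.1165],67.6),("rest",[.427,-.2245,.0525],79.3),("rest",[.427,-.2245,.0525],79.3-180),("tab",[.51,-.05,.1],-4.5),("tab",[.51,-.05,.1],175.5),("up",[.655,-.064,.26],-4.5),("panel",[.59,-.245,.126],-13)]:
    q=inverse_kinematics(p,[0,P,np.radians(y)]);print(nm,y,None if q is None else np.round(q,2))
```

```text
brush 67.6 None
brush -112.4 [-0.22  0.24  1.56 -0.    1.34  0.17]
brush 67.6 None
rest 79.3 [-0.65  0.1   2.03  0.    1.01  2.68]
rest -100.7 [-0.65  0.1   2.03 -0.    1.01 -0.46]
tab -4.5 [-0.25  0.09  1.93  0.    1.12 -1.74]
tab 175.5 [-0.25  0.09  1.93 -0.    1.12  1.4 ]
up -4.5 [-0.22  0.28  1.4   0.    1.46 -1.71]
panel -13 [-0.52  0.34  1.58  0.    1.22 -1.86]
```

```bash
cat >> h.py <<'E'
def snap(n,tag):
    from plant import get_image,get_calibration
    c=get_calibration(n);im,d=get_image(n)
    K,T=np.array(c["intrinsics"]),np.array(c["world_from_camera"])
    np.savez(f"pics/{tag}.npz",im=im,d=d,K=K,T=T);cv2.imwrite(f"pics/{tag}.png",im[:,:,::-1]);return im,d,K,T
def dn(deg): return [0,np.pi/2,np.radians(deg)]
E
python3 - <<'E'
from h import *
from plant import *
movep([.6205,-.0564,.27],dn(-112.4))
print(observe()["time_s"]);snap("wrist","w1")
E
```

```text
2.925
```

View pics/w1.png

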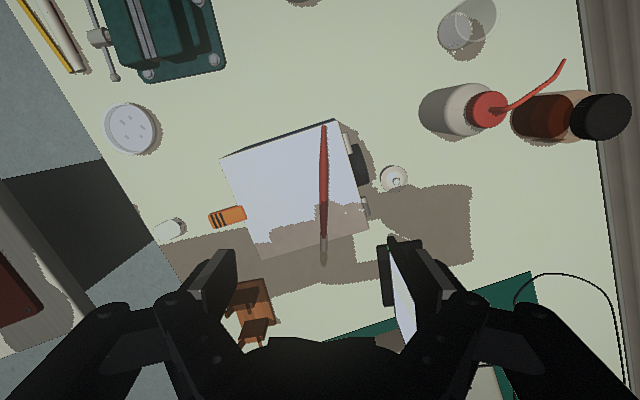

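Run:
```python
from h import *
im,d,K,T=load("w1");P=cloud(d,K,T);Z=P[...,2]
hsv=cv2.cvtColor(im,cv2.COLOR_RGB2HSV)
print("ends",ray([[324.5,124],[323.5,265]],.119,K,T).round(4))
m=(hsv[...,1]<60)&(abs(Z-.114)<.006);m[250:]=0
r=((hsv[...,0]<9)|(hsv[...,0]>172))&(hsv[...,1]>110);r[:,:300]=0;r[:,345:]=0;r[:110]=0;r[245:]=0
ys,xs=np.nonzero(r);q=ray(np.c_[xs,ys],.121,K,T)[:,:2];l=cv2.fitLine(q.astype(np.float32),2,0,.01,.01).ravel();print(l,np.degrees(np.arctan2(l[1],l[0])),rect(q))
m=((abs(Z-.114)<.005)).astype(np.uint8);m[265:]=0
o=(hsv[...,0]>8)&(hsv[...,0]<25)&(hsv[...,1]>150)&(Z>.09);o[250:]=0
m[o]=0;m=cv2.morphologyEx(m,cv2.MORPH_OPEN,np.ones((9,9)))
ys,xs=np.nonzero(m);q=ray(np.c_[xs,ys],.114,K,T)[:,:2];print("flap",rect(q),np.round(cv2.boxPoints(cv2.minAreaRect(q.astype(np.float32))),4))
t=o.copy();t[:195]=0;t[235:]=0;t[:,:200]=0;t[:,255:]=0
ys,xs=np.nonzero(t);q=ray(np.c_[xs,ys],.114,K,T)[:,:2];print("tab",t.sum(),rect(q))
```

```text
ends [[ 0.6475  0.002   0.119 ]
 [ 0.5883 -0.141   0.119 ]]
[ 0.37532628  0.92689276  0.6273907  -0.04382737] 67.95551 (array([ 0.6237, -0.0538]), array([0.1176, 0.0072]), 67.65)
flap (array([ 0.7304, -0.0659]), array([0.1232, 0.4073]), 85.47) [[ 0.5225 -0.1112]
 [ 0.9285 -0.1434]
 [ 0.9383 -0.0206]
 [ 0.5323  0.0116]]
tab 398 (array([ 0.5113, -0.0483]), array([0.0171, 0.0394]), 85.45)
```

Run:
```python
from h import *
from plant import *
gripper_to(.045,20)
g=[.6226,-.0546]
move_l(g+[.16],.2,dn(-112.3))
print(move_l(g+[.1175],.08,max_force=8))
print(observe()["eef_pos"])
gripper_to(0.0,20)
o=observe();print(o["opening"],o["ft_force"])
move_l(g+[.19],.15)
o=observe();print(o["opening"],o["ft_force"],o["time_s"])
snap("wrist","w2")
```

```text
False
[ 0.62257184 -0.05458985  0.11726714]
0.008664791104155752 [0.12087674 0.67893194 1.51233944]
0.008834758452783326 [ 0.83788209  0.15114629 -0.78533821] 5.875
```

View pics/w2.png

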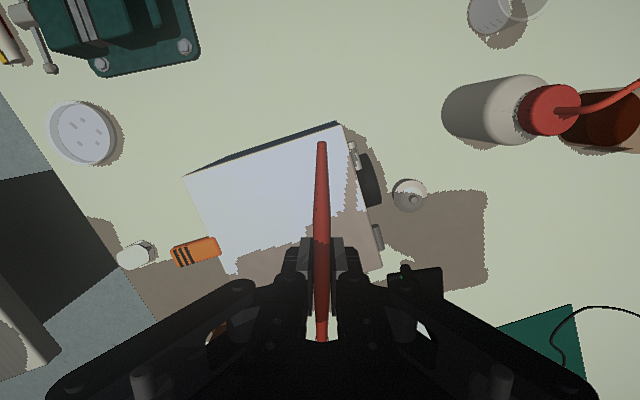

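```bash
python3 - <<'E'
from h import *
im,d,K,T=load("w2")
a=ray([[321.5,142],[321,280]],.1915,K,T);print(a,a[0,:2]-[.6226,-.0546],np.linalg.norm(a[0,:2]-[.6226,-.0546]))
v=a[0]-a[1];print(np.degrees(np.arctan2(v[1],v[0])))
E
python3 - <<'E'
import sys;sys.path.insert(0,'.')
from h import *
from plant import *
# rest view: move beside & above rest
movep([.427-.03,-.2245-.06,.25],dn(-100.7))
snap("wrist","w3");print(observe()["time_s"])
E
```

```text
[[ 0.64511289  0.00160352  0.1915    ]
 [ 0.61651735 -0.06758145  0.1915    ]] [0.02251289 0.05620352] 0.060544739735841756
67.54370721646244
7.2167
```

View pics/w3.png

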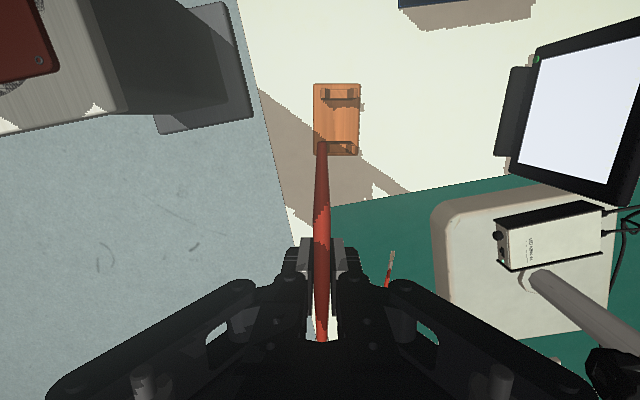

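Run:
```python
from h import *
im,d,K,T=load("w3");P=cloud(d,K,T);Z=P[...,2];hsv=cv2.cvtColor(im,cv2.COLOR_RGB2HSV)
m=(hsv[...,0]>5)&(hsv[...,0]<22)&(hsv[...,1]>90);m[:75]=0;m[165:]=0;m[:,:300]=0;m[:,375:]=0
lo=m&(Z<.02);ys,xs=np.nonzero(lo);q=ray(np.c_[xs,ys],.008,K,T)[:,:2];print(len(xs),rect(q))
hi=m&(Z>.045);print(hi.sum(),rect(P[hi][:,:2]))
l=m[:,:];c=cv2.resize(im[70:170,280:400],(720,600),interpolation=cv2.INTER_CUBIC);cv2.imwrite("pics/w3z.png",c[:,:,::-1])
```

```text
2368 (array([ 0.4278, -0.2244]), array([0.0877, 0.0587]), 79.19)
722 (array([ 0.4271, -0.2241]), array([0.0699, 0.0411]), 79.16)
```

View pics/w3z.png

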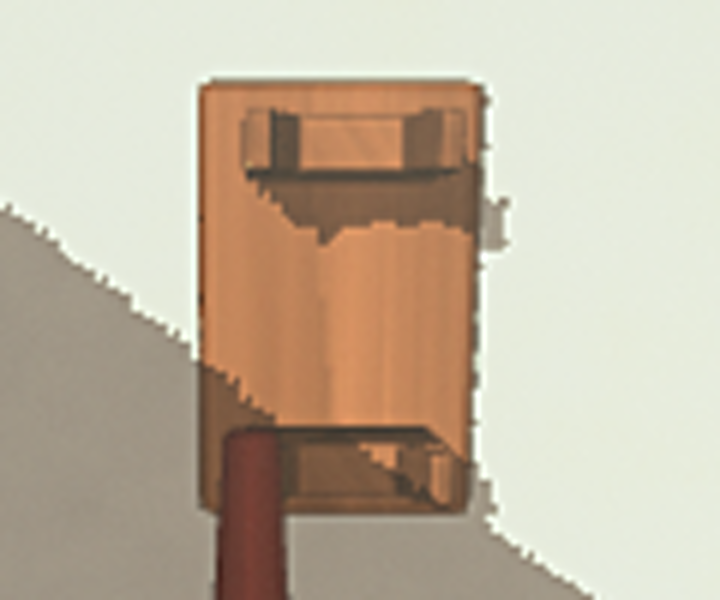

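Run:
```python
from h import *
from plant import *
g=[.4275,-.2243]
movep(g+[.13],dn(-100.8))
move_l(g+[.085],.12)
print(move_l(g+[.0538],.05,max_force=4),observe()["eef_pos"],observe()["ft_force"])
gripper_to(.03,20)
move_l(g+[.12],.15)
movep([g[0]-.04,g[1]-.06,.25],dn(-100.8))
snap("wrist","w4");print(observe()["time_s"])
```

```text
True [ 0.42683948 -0.22376629  0.05417682] [-1.3633039   0.90657592  4.98404546]
10.575
```

View pics/w4.png

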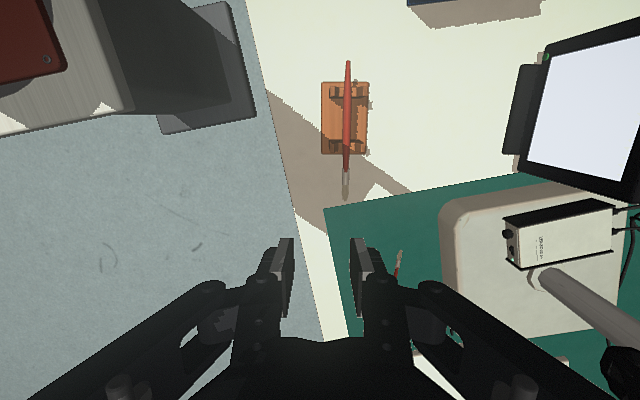

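Run:
```python
from h import *
from plant import *
im,d,K,T=load("w4");P=cloud(d,K,T);hsv=cv2.cvtColor(im,cv2.COLOR_RGB2HSV)
for v in (70,90,120,148,165): 
    u=347;print(P[v,u-1:u+2].mean(0).round(3),end=" ")
g=[.5015,-.0486]
gripper_to(.045,25)
movep(g+[.18],dn(-4.5))
snap("wrist","w5")
print(move_l(g+[.098],.12,max_force=8))
gripper_to(0,25)
o=observe();print(o["opening"],o["eef_pos"],o["ft_force"],o["time_s"])
```

```text
[ 0.436 -0.174  0.056] [ 0.433 -0.194  0.058] [ 0.427 -0.224  0.06 ] [ 0.423 -0.255  0.058] [ 0.419 -0.274  0.058] False
0.017149302712291287 [ 0.50226785 -0.04899232  0.09908866] [-0.81611168 -1.00182587  4.95261807] 13.1667
```

View pics/w5.png

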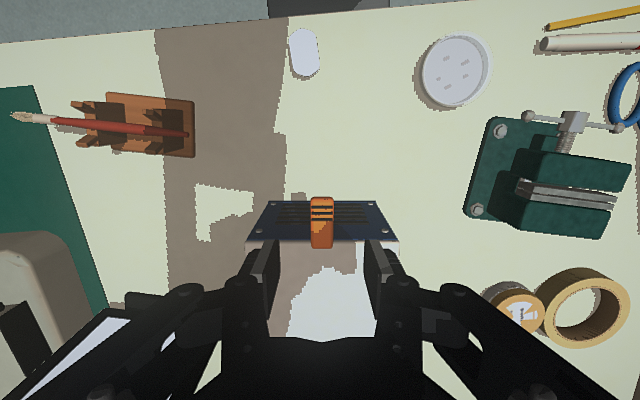

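Run:
```python
from h import *
from plant import *
o=observe();p0=np.array(o["eef_pos"]);off=p0[2]-.111
ex=np.array([np.cos(np.radians(-4.5)),np.sin(np.radians(-4.5))])
H=p0[:2]+.156*ex
for th in np.linspace(0,1.68,15)[1:]:
    r=-.156*np.cos(th)+.003*np.sin(th); z=.108+.156*np.sin(th)+.003*np.cos(th)
    xy=H+r*ex
    s=move_l([xy[0],xy[1],z+off],.12,max_force=25)
    o=observe();print(round(th,2),s,np.round(o["eef_pos"],4),np.round(o["ft_force"],1),round(o["opening"],4))
    if s: break
print(o["time_s"]);snap("side","s2")
```

```text
0.12 False [ 0.5038 -0.0491  0.1179] [ 0.4 -1.1  0.1] 0.0172
0.24 False [ 0.5074 -0.0494  0.1358] [-0.3 -1.8  0.5] 0.0172
0.36 False [ 0.5133 -0.0499  0.1536] [-0.  -1.5  1. ] 0.0171
0.48 False [ 0.5214 -0.0505  0.1708] [ 0.2 -1.2 -0.1] 0.0173
0.6 False [ 0.5314 -0.0513  0.1866] [ 0.5 -1.7 -1. ] 0.0172
0.72 False [ 0.5431 -0.0522  0.2011] [ 1.7 -1.3 -1.3] 0.0171
0.84 False [ 0.5564 -0.0533  0.2141] [ 1.9 -1.5 -3.2] 0.0171
0.96 False [ 0.571  -0.0544  0.2254] [ 1.4 -2.4 -2.6] 0.0172
1.08 False [ 0.587  -0.0557  0.2349] [ 0.7 -2.3 -3.5] 0.0173
1.2 False [ 0.604  -0.0571  0.2424] [ 1.2 -2.  -3. ] 0.0173
1.32 False [ 0.6219 -0.0585  0.2479] [ 0.9 -2.2 -1.5] 0.0171
1.44 False [ 0.6403 -0.0599  0.2512] [ 0.9 -2.5 -2. ] 0.0172
1.56 False [ 0.659  -0.0614  0.2523] [ 0.9 -2.3  0.3] 0.0173
1.68 False [ 0.6778 -0.0629  0.2512] [-0. -3.  1.] 0.0175
17.4917
```

View pics/s2.png

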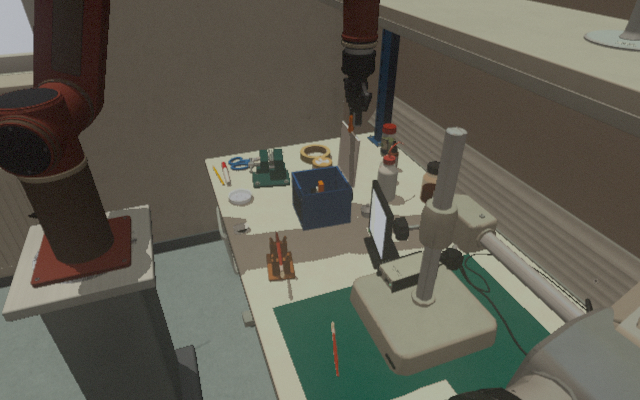

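Run:
```python
from h import *
from plant import *
gripper_to(.05,25)
p=observe()["eef_pos"]
move_l([p[0],p[1],p[2]+.035],.15)
move_l([.56,-.053,.30],.2)
movep([.545,-.052,.26],dn(175.5))
snap("wrist","w6");snap("top","t2");print(observe()["time_s"])
im=cv2.imread("pics/t2.png");cv2.imwrite("pics/t2z.png",cv2.resize(im[120:240,230:390],(800,600),interpolation=cv2.INTER_CUBIC))
```

```text
21.8333
```

View pics/w6.png

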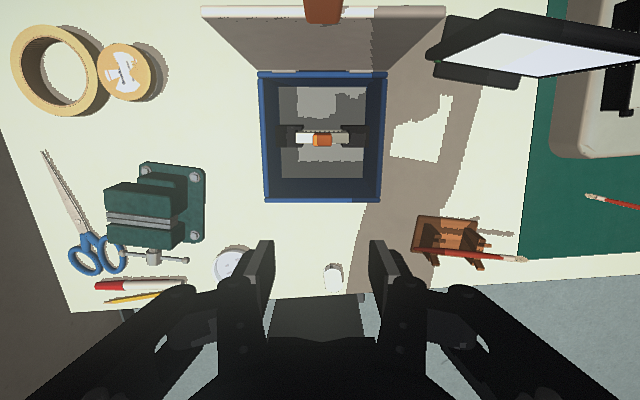

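View pics/t2z.png

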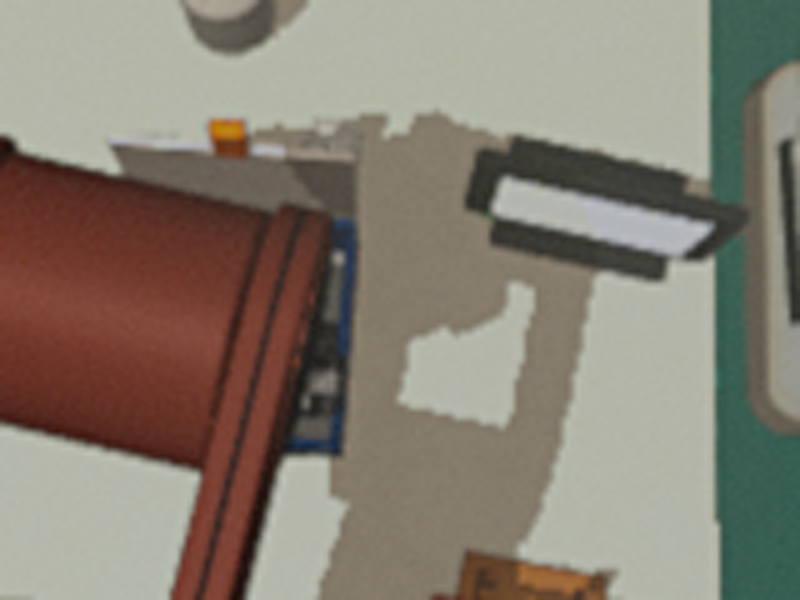

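Run:
```python
from h import *
im,d,K,T=load("w6");P=cloud(d,K,T);Z=P[...,2];hsv=cv2.cvtColor(im,cv2.COLOR_RGB2HSV)
cv2.imwrite("pics/w6z.png",cv2.resize(im[60:210,245:395],(600,600),interpolation=cv2.INTER_CUBIC)[:,:,::-1])
o=(hsv[...,0]>5)&(hsv[...,0]<25)&(hsv[...,1]>130);o[:125]=0;o[155:]=0;o[:,:300]=0;o[:,345:]=0
ys,xs=np.nonzero(o);print(len(xs),xs.min(),xs.max(),ys.min(),ys.max(),np.percentile(Z[o],[5,50,95]))
t=o&(Z>.096);ys,xs=np.nonzero(t);print(t.sum(),rect(ray(np.c_[xs,ys],.1,K,T)[:,:2]))
b=(hsv[...,0]>100)&(hsv[...,0]<125)&(hsv[...,1]>120)&(Z>.1);b[:60]=0;b[215:]=0;b[:,:240]=0;b[:,400:]=0
ys,xs=np.nonzero(b);print("rim",rect(ray(np.c_[xs,ys],.108,K,T)[:,:2]))
```

```text
238 313 331 133 145 [0.07975131 0.09951697 0.10087676]
207 (array([ 0.5919, -0.0554]), array([0.0185, 0.0111]), 85.56)
rim (array([ 0.5921, -0.0551]), array([0.1217, 0.1272]), 85.55)
```

View pics/w6z.png

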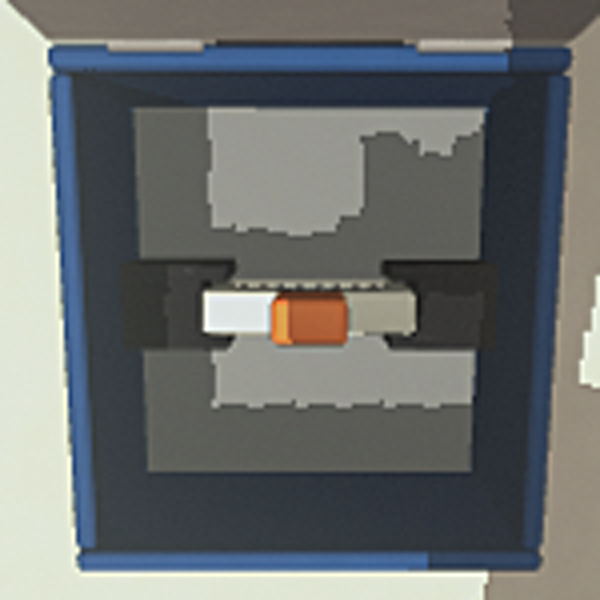

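Run:
```python
from h import *
from plant import *
g=[.592,-.0553]
gripper_to(.045,40)
movep(g+[.20],dn(175.55))
print(move_l(g+[.0745],.12,max_force=8),observe()["eef_pos"])
gripper_to(0,40)
o=observe();print(o["opening"],o["ft_force"])
print(move_l(g+[.12],.06,max_force=20)); print(observe()["ft_force"])
move_l(g+[.215],.15)
o=observe();print(o["opening"],o["ft_force"],o["time_s"])
snap("wrist","w7")
```

```text
False [ 0.59283828 -0.05546694  0.0755974 ]
0.01897508983571311 [-0.35485963 -0.35028999  3.33941774]
False
[-0.59779008  0.66778845 -1.31671111]
0.019249973636738096 [-0.07049078  0.72293994 -1.12812076] 25.6917
```

View pics/w7.png

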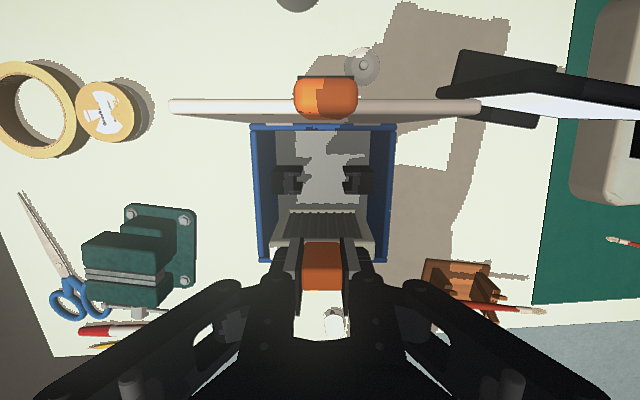

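Run:
```python
from h import *
for nm,w in (("top0",(318,382,140,182)),("side0",(362,395,180,275)),("w7",(470,640,80,130)),("w3",(500,640,20,210))):
    im,d,K,T=load(nm);P=cloud(d,K,T);hsv=cv2.cvtColor(im,cv2.COLOR_RGB2HSV)
    m=np.zeros(d.shape,bool);m[w[2]:w[3],w[0]:w[1]]=1
    n=np.array([-.974,.2265,0]);o=np.array([.6505,-.2585,0]);t=np.array([.2265,.974,0])
    h=(P-o)@n;s=(P-o)@t
    m&=(abs(h)<.012)&(P[...,2]>.028)&(P[...,2]<.16)&(abs(s)<.09)
    k=m&(im.min(-1)>140)
    q=P[k];c=q.mean(0);nn=np.linalg.svd(q-c,full_matrices=False)[2][2]
    print(nm,k.sum(),"s range",np.percentile(s[k],[.5,99.5]).round(4),"z",np.percentile(q[:,2],[.5,99.5]).round(3),"h",np.median(h[k]).round(4),"n",nn.round(3), np.degrees(np.arctan2(nn[1],nn[0])))
```

```text
top0 285 s range [-0.0551  0.0564] z [0.042 0.153] h 0.0001 n [-0.974  0.226  0.001] 166.91064854190395
side0 616 s range [-0.0586  0.055 ] z [0.035 0.148] h -0.0001 n [-0.974  0.225  0.   ] 167.02358538607933
w7 2514 s range [-0.0543  0.06  ] z [0.036 0.151] h -0.0017 n [-0.974  0.227  0.001] 166.89025573773284
w3 12379 s range [-0.0554  0.0592] z [0.035 0.15 ] h -0.0018 n [-0.974  0.226 -0.002] 166.95299126988155
```

Run:
```python
from h import *
from plant import *
g=[.5921,-.2439]
move_l([.56,-.09,.215],.15)
move_l([.57,-.2400,.215],.15,dn(166.95))
move_l(g+[.19],.1)
print(move_l(g+[.1286],.08,max_force=15))
hold(.3)
o=observe();print(o["eef_pos"],o["tcp_rot"],o["opening"],o["ft_force"],o["time_s"])
for n in("side","top","wrist"): snap(n,n+"9")
im=cv2.imread("pics/side9.png");cv2.imwrite("pics/side9z.png",cv2.resize(im[130:290,210:410],(750,600),interpolation=cv2.INTER_CUBIC))
im=cv2.imread("pics/top9.png");cv2.imwrite("pics/top9z.png",cv2.resize(im[120:270,210:410],(800,600),interpolation=cv2.INTER_CUBIC))
```

```text
False
[ 0.59236515 -0.24404086  0.12913981] [ 2.85424687  1.56991404 -0.51509576] 0.019026515716331356 [-0.06255567  0.1024397  -1.14071072] 29.0583
```

View pics/side9z.png

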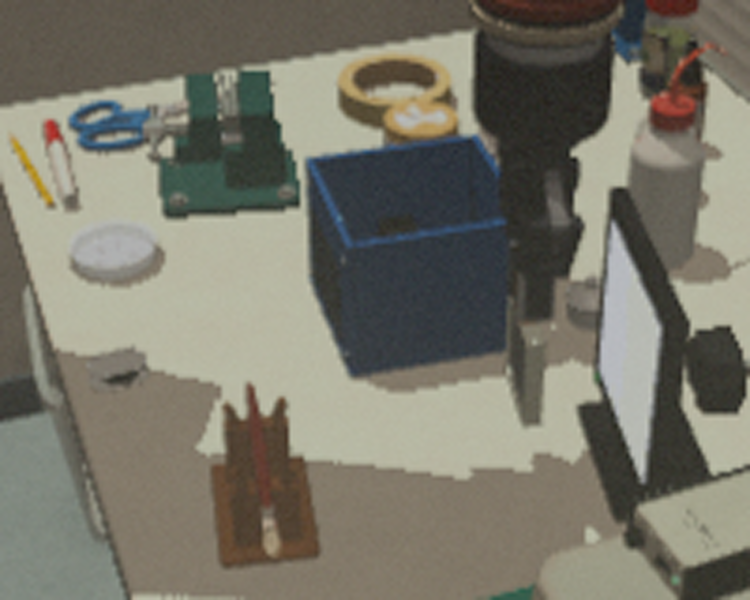

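View pics/wrist9.png

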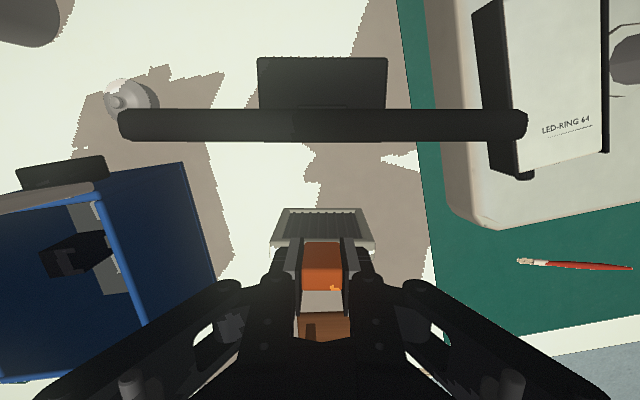

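View pics/top9z.png

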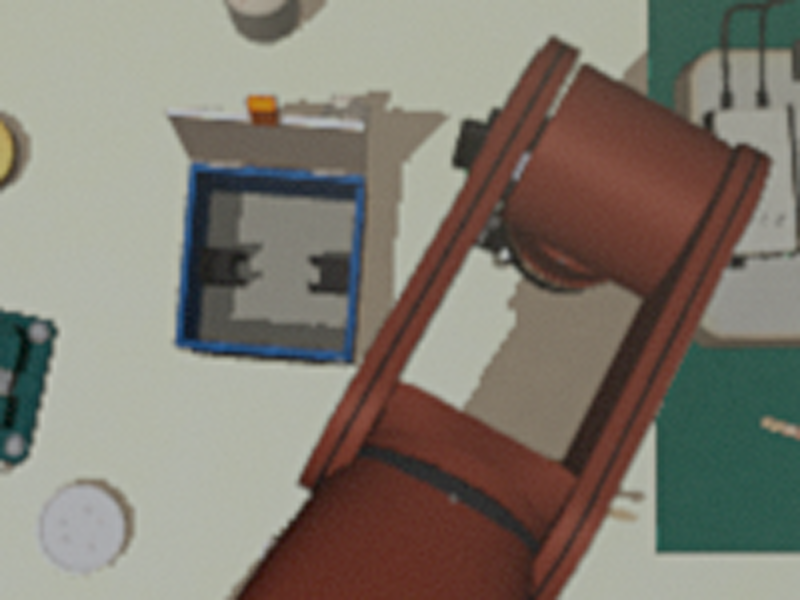

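Run:
```python
from h import *
n=np.array([-.9743,.2258,0]);c0=np.array([.6515,-.2577,.092]);t=np.array([.2258,.9743,0])
im,d,K,T=load("wrist9");P=cloud(d,K,T)
m=np.zeros(d.shape,bool);m[205:250,270:372]=1
h=(P-c0)@n;s=(P-c0)@t
m&=(h>.03)&(h<.09)&(P[...,2]>.05)&(P[...,2]<.135)
q=P[m];c=q.mean(0)
print(m.sum(),"h",np.percentile(h[m],[5,50,95]).round(4),"s",np.percentile(s[m],[.5,99.5]).round(4),"z",np.percentile(q[:,2],[.5,99.5]).round(4))
k=m&(h>.06);q=P[k];print(np.median(h[k]),np.linalg.svd(q-q.mean(0),full_matrices=False)[2][2].round(3))
im,d,K,T=load("side9");P=cloud(d,K,T)
cv2.imwrite("pics/s9f.png",cv2.resize(im[195:250,335:365],(330,600),interpolation=cv2.INTER_CUBIC)[:,:,::-1])
h=(P-c0)@n;s=(P-c0)@t
m=np.zeros(d.shape,bool);m[195:250,340:360]=1;m&=(abs(s)<.045)&(h>.04)&(h<.085)&(P[...,2]>.02)&(P[...,2]<.13)
print(m.sum(),"h",np.percentile(h[m],[3,50,97]).round(4),"s",np.percentile(s[m],[2,98]).round(4),"z",np.percentile(P[m][:,2],[2,98]).round(4))
for z0 in (.065,.075,.085,.095,.105,.115):
    kk=m&(abs(P[...,2]-z0)<.005)&(s<-.015); print(z0,kk.sum(),h[kk].mean().round(4) if kk.sum() else "")
```

```text
3559 h [0.0564 0.0581 0.0595] s [-0.0285  0.0299] z [0.0629 0.1344]
0.06080239262250332 [ 0.926 -0.214 -0.31 ]
266 h [0.0587 0.0678 0.0701] s [-0.0326  0.0252] z [0.0624 0.1283]
0.065 22 0.0653
0.075 16 0.0648
0.085 24 0.0641
0.095 20 0.0652
0.105 27 0.0648
0.115 19 0.0649
```

Run:
```python
from h import *
n=np.array([-.9743,.2258,0]);c0=np.array([.6515,-.2577,.092]);t=np.array([.2258,.9743,0])
im,d,K,T=load("wrist9");P=cloud(d,K,T)
print("cam h",(T[:3,3]-c0)@n,T[2,3])
for v in (204,207,210,213,217,222,228,234,240,244,247):
    print(v,[((P[v,u]-c0)@n).round(4) for u in(280,318,355)],P[v,318,2].round(4))
print([ (v,((P[v,320]-c0)@n).round(4),P[v,320,2].round(3)) for v in (108,114,120,130,138,141,144)])
cv2.imwrite("pics/w9z.png",cv2.resize(im[195:325,250:390],(646,600),interpolation=cv2.INTER_CUBIC)[:,:,::-1])
```

```text
cam h -0.011911707025473941 0.2712573648353639
204 [np.float64(0.0736), np.float64(0.0736), np.float64(0.0736)] -0.0002
207 [np.float64(0.0767), np.float64(0.0766), np.float64(0.0768)] 0.0001
210 [np.float64(0.08), np.float64(0.057), np.float64(0.0569)] 0.0673
213 [np.float64(0.0829), np.float64(0.0577), np.float64(0.058)] 0.072
217 [np.float64(0.0571), np.float64(0.0577), np.float64(0.0588)] 0.0806
222 [np.float64(0.0567), np.float64(0.0582), np.float64(0.0594)] 0.0889
228 [np.float64(0.0569), np.float64(0.058), np.float64(0.0579)] 0.1001
234 [np.float64(0.0568), np.float64(0.0585), np.float64(0.0582)] 0.1084
240 [np.float64(0.0569), np.float64(0.0565), np.float64(0.057)] 0.1215
244 [np.float64(0.0583), np.float64(0.0565), np.float64(0.0581)] 0.1266
247 [np.float64(0.0539), np.float64(0.0566), np.float64(0.0495)] 0.1302
[(108, np.float64(-0.0158), np.float64(0.033)), (114, np.float64(-0.0116), np.float64(0.164)), (120, np.float64(-0.0096), np.float64(0.164)), (130, np.float64(-0.0062), np.float64(0.166)), (138, np.float64(-0.0032), np.float64(0.163)), (141, np.float64(-0.0019), np.float64(0.161)), (144, np.float64(0.0154), np.float64(-0.0))]
```

View pics/w9z.png

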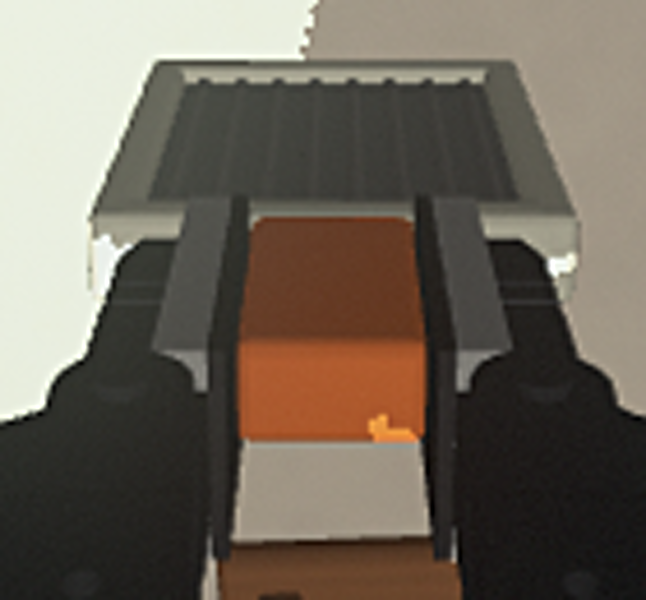

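View pics/s9f.png

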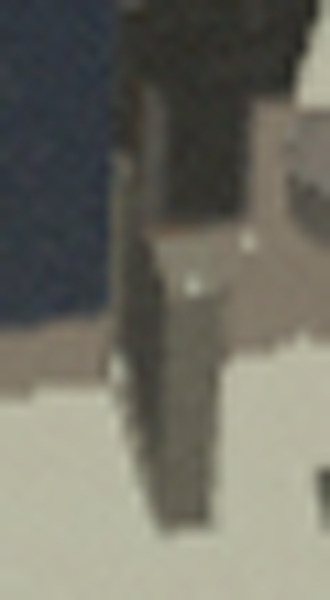

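Run:
```python
from h import *
from plant import *
p=observe()["eef_pos"]
move_l([.5921+.0027,-.2439+.0009,.1284],.02,max_force=15)
hold(.5)
im,d,K,T=snap("wrist","w10");P=cloud(d,K,T)
n=np.array([-.9743,.2258,0]);c0=np.array([.6515,-.2577,.092]);t=np.array([.2258,.9743,0])
h=(P-c0)@n;s=(P-c0)@t
m=np.zeros(d.shape,bool);m[205:242,270:372]=1;m&=(h>.03)&(h<.07)&(P[...,2]>.05)
q=P[m];print(np.median(h[m]),np.percentile(s[m],[.5,99.5]),np.linalg.svd(q-q.mean(0),full_matrices=False)[2][2].round(3),np.percentile(q[:,2],.5))
o=observe();print(o["eef_pos"],o["opening"],o["ft_force"],o["joint_velocities"],o["time_s"])
# change check of bench
im,d,K,T=snap("top","t10");a=load("top0")[0]
df=(np.abs(im.astype(int)-a).max(-1)>60).astype(np.uint8)*255;cv2.imwrite("pics/diff.png",df)
```

```text
0.0558967706846043 [-0.0270189   0.03139627] [-0.974  0.225  0.038] 0.06247611011327028
[ 0.59477917 -0.24300992  0.12840658] 0.01907130192714395 [-0.71481917  1.13384924 -0.40833138] [-8.96532934e-05 -1.78285442e-03  3.20789667e-04  1.58016726e-04
 -7.37097283e-04  3.03046469e-04] 30.05
```

View pics/t10.png

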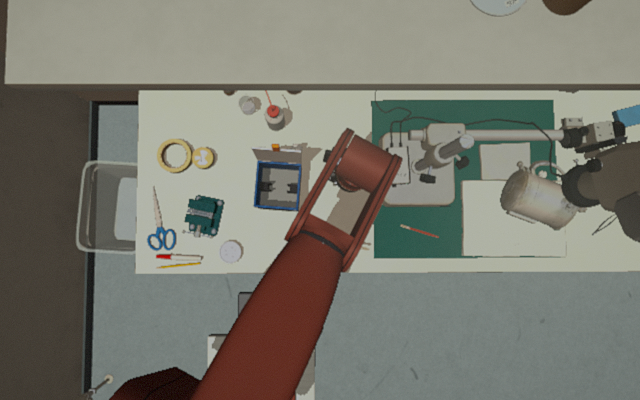

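```bash
python3 -c "
from plant import *
job_done();print(observe()['time_s'])"
```

```text
the job is handed in; nothing more can be done
the job is handed in; nothing more can be done
```

I did the steps in the order asked and handed the job in at about 30 s on the robot's clock, still holding the filter plate. `job_done` gives no verdict.

- **Brush:** I laid the red-handled brush (measured about 155 mm long) across both notches of the rest. Depth shows its top at 58–60 mm, where 60 mm is expected.
- **Flap:** I swung it up by the orange tab to about 1.68 rad. It stayed there after release; its tab sits at the same place in the later overhead pictures.
- **Filter:** I drew it straight up by the pull tab with about 1 N of force and brought it to the panel.
- **Final pose:**
  - The wrist camera puts the face about 58 mm and the mesh centre about 64 mm from the panel.
  - The plate is parallel to the panel within about 0.1° in yaw and upright within about 2°.
  - It is centred sideways within about 1 mm, and its height is close to the target.
  - No contact force showed.
- **Other objects:** None of those visible in the final views looked moved. In the last overhead picture the arm hides the brush rest and most of the light panel. I checked those in the side and wrist pictures just before the last 3 mm correction.

**Disagreement between checks:** before that correction, the cameras put the mesh centre about 3 mm farther from the panel than the arm's own position did, and the side view showed a sideways offset about 1 mm larger than the wrist view. I shifted the plate to split the difference, and after that I rechecked it only with the wrist camera.

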